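# Hold the mist pump's dead-man plunger at half travel

### The job

Pull the drawer of the cream control unit all the way out, then press the big plunger inside it with the fingertips to about half of its travel, where its top is level with the top edges of the two guard plates beside it, and keep it there for at least three seconds so that the mist pump runs: the job finishes with the arm still holding the plunger at that level. Pressed right down to its bottom the plunger trips the pump, so never bottom it; do not press the small stop button next to it, and leave the white bottle and the clay pots on the bench where they stand.

Things in the scene. Friction and masses are not known exactly. Their poses are not given: they have to be found in the camera images.
- unit: Fixed low cream steel drawer unit on the bench, 260 deep (its x), 320 wide (its y), 150 high; its origin is the centre of its underside. One drawer fills its front, which faces along the unit's -x axis, roughly towards the robot; the drawer slides along -x. Turned up to 0.2 rad, beside a stack of black seedling trays. An open black tray 40 high is fixed on the rear of its top.
- unit_drawer0 (a joint): How far the drawer is pulled out, in m: 0 shut, 0.1816 at its stop. It starts shut or up to 30 mm ajar, runs easily (about 1 N of friction) and stays where it is left.
- unit_drawer0_handle (a point): Middle of the drawer's handle: a level steel bar 11 in diameter and 120 long, along the unit's y, its centre line 35 in front of the drawer's face (29 free behind it), 112 above the bench and 38 below the top of the unit; the two posts that carry it stand 51 either side of the middle. The bar can be pinched from above. Moves with the drawer; axes as the unit's.
- ctrl: Grey control box in the drawer, 90 (x) by 150 (y), its top 72 above the bench and 56 below the drawer's rim; origin on the drawer's floor under its centre, axes as the unit's. It is clamped anywhere up to 55 either side of the drawer's middle. It carries the plunger (35 to +y), with an upright steel guard plate on either side, and the stop button (45 to -y).
- plunger (a joint): How far the plunger is pressed down, in m: 0 released, 0.020 bottomed; half travel is 0.010. Its spring pushes back with 4 N at the start, 8 N at half travel and 12 N at the bottom.
- plunger_top (a point): Centre of the flat top of the plunger, a black rubber mushroom head 40 in diameter on a steel stem, moving straight down. Released, its top is 102 above the bench, 26 below the drawer's rim; with the drawer at its stop it lies 103 in front of the unit's face. The guard plates (60 long in x, 6 thick, 60 apart inside) end 92 above the bench, level with the plunger's top at half travel.
- stop (a joint): How far the small stop button is pressed, in m: 0 released, 0.006 down. Leave it alone.
- stop_top (a point): Centre of the top of the stop button, 24 in diameter, on the same box 80 to -y of the plunger, its top 86 above the bench.
- trays: Fixed stack of two black seedling trays full of tubes, 280 by 280, 140 high, beside the unit; origin at the centre of its underside.
- sprayer: White bottle, 72 in diameter, 170 high, standing on the right of the bench; origin under its centre.
- pots: Nest of clay pots, 106 in diameter, 121 high, standing on the left of the bench; origin under its centre.

How it is judged:
By the outcome, as a careful person would: the job done as asked, in the order asked, and still so for the second after the job is handed in, while the arm keeps its last pose, push and grip.
It also fails if it takes over 48 s, if anything falls off the work surface, if the arm or the gripper's body presses on something with over 40 N, if the wrist force passes 120 N, or if a joint passes its speed limit or range.

### The arm

A 6-joint arm with a two-finger parallel gripper is mounted at the origin on the work surface. World frame = base frame: x ahead of the robot, y to its left, z up, the work surface at z = 0. Lengths are in mm, angles in degrees, forces in N, time in s.
With the tool pointing down it reaches from about 300 to 850 mm from the base axis. Payload 4.2 kg.
Tool frame: the origin (TCP) lies midway between the tips of the shut fingers; the grasp point (between the pads) lies 19 mm behind it; z points along the fingers, y is the line along which they close (so a half turn about z gives the same grasp; the last joint's range is limited). The gripper opens to 91 mm and grips with 3 to 60 N. Pads are 32 mm wide; open, the fingers measure 118 mm over their backs; the gripper's body (76 mm by 178 mm) begins 60 mm behind the grasp point.
Start: joints at [66.005, 18.312, 89.639, -0, 72.044, -1.146], TCP at [223.284, 529.894, 213.976] pointing down, gripper open.
Joint ranges: [-177.97, 177.97], [-48.28, 115.42], [12.27, 149.76], [-77.06, 257.06], [2.81, 150.46], [-146.56, 146.56]. Speed limits (degrees/s): [147.25, 147.25, 180, 180, 180, 180].

### API

Orientations are given as [roll, pitch, yaw] about the fixed x, y, z axes, in that order (R = Rz(yaw) Ry(pitch) Rx(roll)).
In Python, from workcell import state, grab_frame, camera_model, job_done gives the robot as it stands.
- The arm moves only by the shell command python3 -m pendant [OPENING] [FORCE], which reads ROWS from standard input. ROWS is a JSON object with one list for each field, all of the same length, 1 to 8, a row being the entries at one place: dx, dy, dz (the shift in shares of the most that a row can go, 1 being 50 mm), ax, ay, az (a rotation vector in parts of the range, where 1.0 means 360 degrees); each row shifts and turns the commanded pose from where the row before left it, along the tool's axes as they then stand; what a row does not reach is not made up. A row lasts 1/10 s, in which the tool goes at most 50 mm and 8.59 degrees, less where a joint would pass 70% of its speed; a pose out of reach is approached as far as the arm can. OPENING is the finger opening in mm, set as the command begins (- or left out keeps the last). The fingers move at their own pace and stop on an object; FORCE is the grip in N (left out, the last holds). Time passes only in rows, so rows that do not move let the fingers close. It prints the time, the measured TCP pose, the force, the opening and the grip force at its end. A shift or turn number past 1, either way, is cut back to 1. Input that does not fit is refused with a message, and nothing moves.
- state(): the state, without advancing time (a new reading comes with each control period).
- grab_frame(name): name is "scene" or "top"; returns the picture (420x560x3 uint8, blue, green, red); there is no depth.
- camera_model(name): a dict with "fx", "fy", "cx", "cy" (pixels), "T" (4x4, takes a point from camera to world coordinates). Camera axes: x right, y up, looking along -z (the intrinsics and any distortion apply to the point x, -y, -z); pixel columns grow to the right and rows downward; lengths in mm; the calibration is good to about 2 mm. A picture is of the moment at which its call begins. camera_model takes no time and is no camera call.
- job_done(): hands the job in; it is judged then, once.
The state is a dict: "time_s": time; "qpos": joint angles; "qvel": joint speeds; "effort": joint torques, N m; "ee_pos": TCP position; "ee_rot": TCP orientation; "force": force on the tool from outside, world axes, zero at the start; "torque": the same for the moment, N m; "gripper_width": finger opening in mm; "gripper_force": force on a finger pad.
Only numpy, scipy, OpenCV 4.12 (cv2) and the standard library are available. Lean on these libraries where they do the work, as an engineer would, in place of code of your own. Each camera call takes 0.05 s, during which the arm holds its last target. There are 200 camera calls.

## Working session

There is one attempt and no reset: what is moved stays moved. The work goes in short steps, Python scripts to look and compute and a shell command to move; the robot and the scene stay as the last step left them, time stands still between calls to the robot, and variables do not carry over. Pictures are saved under pics/ and viewed, at most 10 in all, crops included, and the job is handed in when it is done.

```bash
mkdir -p pics; ls; python3 - <<'E'
from workcell import *
import cv2
for n in("scene","top"):
    im=grab_frame(n);cv2.imwrite(f"pics/{n}0.png",im)
    c=camera_model(n);print(n,c)
s=state();print(s)
E
```

```text
pics
scene {'fx': 398.7015214697232, 'fy': 398.7015214697232, 'cx': 279.704447590744, 'cy': 200.4459272239749, 'T': array([[ 7.27117587e-01, -6.43819236e-01,  2.38320804e-01,
         9.35880504e+02],
       [ 6.86481264e-01,  6.78532535e-01, -2.61413607e-01,
        -3.21266171e+02],
       [ 6.59468937e-03,  3.53681198e-01,  9.35342782e-01,
         1.22300310e+03],
       [ 0.00000000e+00,  0.00000000e+00,  0.00000000e+00,
         1.00000000e+00]])}
top {'fx': 448.2793921220226, 'fy': 448.2793921220226, 'cx': 277.43391658142895, 'cy': 212.14398064290415, 'T': array([[ 1.08893062e-02,  9.86552573e-01, -1.63081093e-01,
         4.40499003e+02],
       [-9.99907974e-01,  1.20628179e-02,  6.20734129e-03,
         1.24895592e+01],
       [ 8.09108606e-03,  1.62998492e-01,  9.86593141e-01,
         1.51102622e+03],
       [ 0.00000000e+00,  0.00000000e+00,  0.00000000e+00,
         1.00000000e+00]])}
{'time_s': 0.1, 'qpos': array([ 6.60036263e+01,  1.83474016e+01,  8.96996844e+01, -9.32782235e-04,
        7.20448818e+01, -1.14738416e+00]), 'qvel': array([-0.03853239, -0.11099097, -0.22322814, -0.08534614,  0.00138214,
       -0.0317729 ]), 'effort': array([ 1.63350491e-03, -4.13336563e+01, -2.32509774e+01,  7.29496800e-02,
        4.21828008e-02, -5.78195522e-05]), 'ee_pos': array([223.10489694, 529.45222857, 213.20832556]), 'ee_rot': array([-1.79908033e+02, -9.54876362e-04,  1.57151298e+02]), 'force': array([ 0.47403995, -0.42367805, -0.12733229]), 'torque': array([ 0.0351221 , -0.00911116,  0.04284805]), 'gripper_force': 0.0, 'gripper_width': 91.03446176478708}
```

View pics/top0.png

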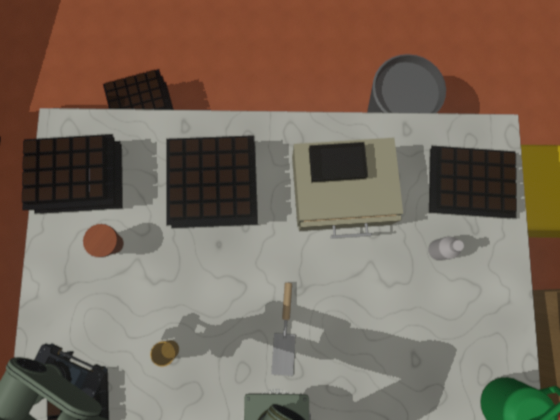

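View pics/scene0.png

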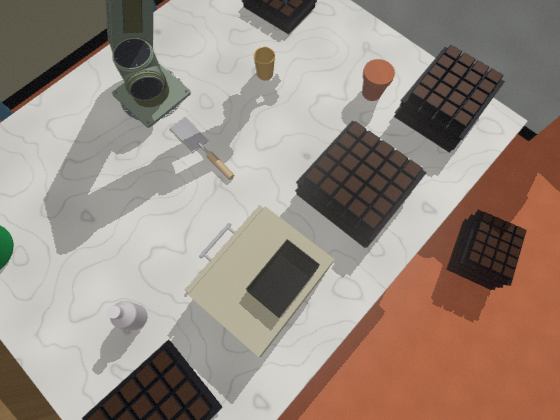

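The top view shows the unit at about (293–402, 140–228), its handle at (334–394, 230), and the bottle at (448, 247). The pots are at (102, 240), and the arm is clear of the unit. I'll enlarge the unit in both views.

```bash
python3 - <<'E'
import cv2
a=cv2.imread("pics/top0.png")[130:245,285:415]
cv2.imwrite("pics/topc.png",cv2.resize(a,None,fx=5,fy=5,interpolation=cv2.INTER_CUBIC))
a=cv2.imread("pics/scene0.png")[200:360,180:340]
cv2.imwrite("pics/scenec.png",cv2.resize(a,None,fx=3.75,fy=3.75,interpolation=cv2.INTER_CUBIC))
E
```

```text
(no output)
```

View pics/topc.png

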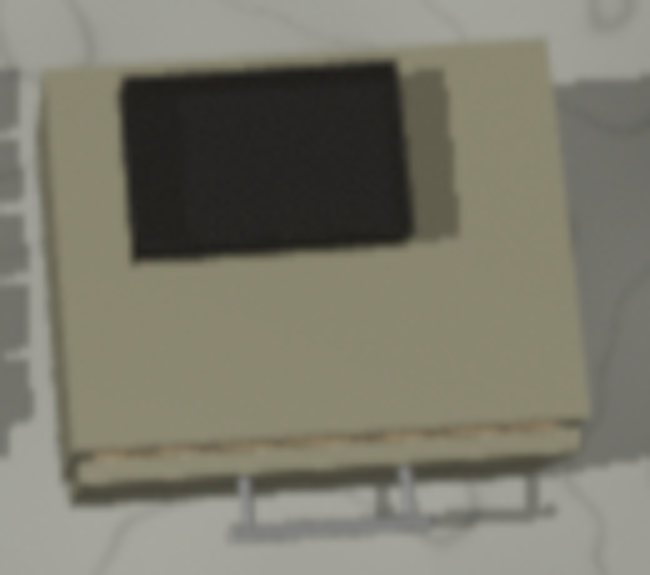

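View pics/scenec.png

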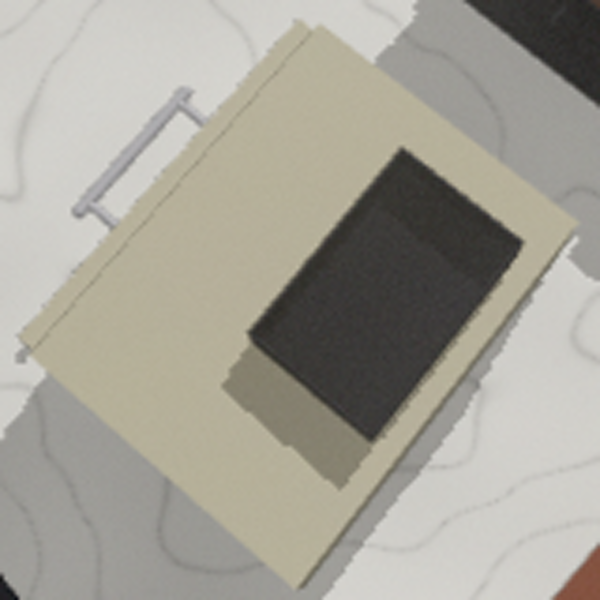

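In the enlarged top crop the roof corners are at (45,73), (546,40), (590,415) and (70,452), with the handle bar from (232,533) to (428,520). In the scene crop the corners are at (318,25), (578,222), (300,588) and (30,350), with the bar from (78,210) to (185,93). The drawer is slightly ajar. I'll fit the pose from both views.

```bash
cat > geo.py <<'E'
import numpy as np
from workcell import camera_model
def proj(n,P):
    c=camera_model(n);T=c["T"];p=(np.atleast_2d(P)-T[:3,3])@T[:3,:3]
    return np.c_[c["cx"]+c["fx"]*p[:,0]/-p[:,2], c["cy"]+c["fy"]*-p[:,1]/-p[:,2]]
def back(n,uv,z):
    c=camera_model(n);T=c["T"]
    d=T[:3,:3]@np.array([(uv[0]-c["cx"])/c["fx"],-(uv[1]-c["cy"])/c["fy"],-1]);o=T[:3,3]
    return o+d*(z-o[2])/d[2]
def U(u,pts): # unit->world, u=(x,y,yaw rad)
    pts=np.atleast_2d(np.array(pts,float));c,s=np.cos(u[2]),np.sin(u[2])
    return np.c_[u[0]+c*pts[:,0]-s*pts[:,1],u[1]+s*pts[:,0]+c*pts[:,1],pts[:,2]]
E
python3 - <<'E'
import numpy as np
from geo import *
from scipy.optimize import least_squares
top=np.array([(45,73),(546,40),(590,415),(70,452),(232,533),(428,520)])/5+(285,130)
sc=np.array([(318,25),(578,222),(300,588),(30,350),(185,93),(78,210)])/3.75+(180,200)
# order pts: top: rear +y, rear -y, front -y, front +y ; scene: front +y, rear +y, rear -y, front -y
def pts(a):
    h=[(-165-a,60,112),(-165-a,-60,112)]
    r=dict(rp=(130,160,150),rm=(130,-160,150),fm=(-130,-160,150),fp=(-130,160,150))
    return [r[k] for k in("rp","rm","fm","fp")]+h,[r[k] for k in("fp","rp","rm","fm")]+h
def res(v):
    a,b=pts(v[3]); return np.r_[(proj("top",U(v,a))-top).ravel(),(proj("scene",U(v,b))-sc).ravel()]
f=least_squares(res,[650,-30,0,10],loss="soft_l1");v=f.x
print(v,np.degrees(v[2]));print(res(v).reshape(-1,2).round(1))
for n,p in dict(h0=(-165-v[3],0,112),hend=(-165-181.6,0,112)).items():print(n,U(v,p))
E
```

```text
[ 7.76773824e+02 -2.13299903e+02  7.72327295e-02  1.06870190e+01] 4.425109440368567
[[-0.7 -3.6]
 [-0.4 -3.2]
 [-0.   2.6]
 [ 0.4  1.9]
 [ 0.2 -0.3]
 [-1.  -0.2]
 [-2.3 -2.4]
 [ 1.7  1.5]
 [ 0.5  2.3]
 [-3.  -0.8]
 [-0.4 -0.3]
 [-0.1  0.1]]
h0 [[ 601.61052232 -226.8552054   112.        ]]
hend [[ 431.20702694 -240.0421625   112.        ]]
```

```bash
python3 - <<'E'
import numpy as np
from geo import *
from scipy.optimize import least_squares
top=np.array([(45,73),(546,40),(590,415),(70,452),(232,533),(428,520)])/5+(285,130)
sc=np.array([(318,25),(578,222),(300,588),(30,350),(185,93),(78,210)])/3.75+(180,200)
def pts(a,F):
    h=[(-165-a,60,112),(-165-a,-60,112)]
    r=dict(rp=(130,160,150),rm=(130,-160,150),fm=(F,-160,150),fp=(F,160,150))
    return [r[k] for k in("rp","rm","fm","fp")]+h,[r[k] for k in("fp","rp","rm","fm")]+h
def res(v):
    a,b=pts(v[3],v[4]); return np.r_[(proj("top",U(v,a))-top).ravel(),(proj("scene",U(v,b))-sc).ravel()]
f=least_squares(res,[650,-30,0,10,-120],loss="soft_l1");v=f.x
print(v,np.degrees(v[2]));print(res(v).reshape(-1,2).round(1))
for n,p in dict(h0=(-165-v[3],0,112),hend=(-165-181.6,0,112)).items():print(n,U(v,p))
E
```

```text
[ 7.69065662e+02 -2.13499397e+02  7.83621065e-02  2.99357635e+00
 -1.14469849e+02] 4.489817974690805
[[-0.7 -1.2]
 [-0.3 -0.9]
 [-0.4  0. ]
 [ 0.1 -0.6]
 [ 0.1 -0.3]
 [-1.1 -0.2]
 [-0.2 -0.9]
 [-0.5 -0.4]
 [-1.7  0.1]
 [-0.8  1.1]
 [-0.4 -0.3]
 [-0.   0. ]]
h0 [[ 601.58761372 -226.6502583   112.        ]]
hend [[ 423.52928658 -240.63191429  112.        ]]
```

The rows are not in the units I measure in: shifts go in shares of 50 mm and turns go in shares of 360 degrees. I convert before sending: 7.83 degrees / 360 = 0.0218.

```bash
cat >> geo.py <<'E'
from scipy.spatial.transform import Rotation as Ro
from workcell import state
V=[769.066,-213.499,0.078362]
def go(t): # remaining shift in tool axes to world target
    s=state();R=Ro.from_euler("xyz",s["ee_rot"],degrees=True)
    print("shift",R.inv().apply(np.array(t)-s["ee_pos"]).round(1),"rot",s["ee_rot"].round(2),"pos",s["ee_pos"].round(1),"F",s["force"].round(1),"t",s["time_s"])
E
echo '{"dx": [0,0,0,0,0,0,0,0],"dy": [0,0,0,0,0,0,0,0],"dz": [0,0,0,0,0,0,0,0],"ax": [0,0,0,0,0,0,0,0],"ay": [0,0,0,0,0,0,0,0],"az": [0.0218,0.0218,0.0218,0.0218,0.0218,0.0218,0.0218,0.0218]}' | python3 -m pendant 26
python3 -c "
from geo import *
go([601.6,-226.7,200])"
```

```text
time_s: 0.9
ee_pos: [223.2, 529.6, 213.4]
ee_rot: [-180.0, 0.1, 94.2]
force: [-0.4, 0.9, 0.3]
gripper_width: 30.0
gripper_force: 0.0
shift [-781.9  322.2   14. ] rot [-1.7997e+02  5.0000e-02  9.4190e+01] pos [223.2 529.6 213.4] F [-0.4  0.9  0.3] t 0.9
```

To row units: -39 mm is -0.78, 16 mm is 0.32.

```bash
echo '{"dx": [-0.78,-0.78,-0.78,-0.78,-0.78,-0.78,-0.78,-0.78],"dy": [0.32,0.32,0.32,0.32,0.32,0.32,0.32,0.32],"dz": [0,0,0,0,0,0,0,0],"ax": [0,0,0,0,0,0,0,0],"ay": [0,0,0,0,0,0,0,0],"az": [0,0,0,0,0,0,0,0]}' | python3 -m pendant
echo '{"dx": [-0.78,-0.78,-0.78,-0.78,-0.78,-0.78,-0.78,-0.78],"dy": [0.32,0.32,0.32,0.32,0.32,0.32,0.32,0.32],"dz": [0,0,0,0,0,0,0,0],"ax": [0,0,0,0,0,0,0,0],"ay": [0,0,0,0,0,0,0,0],"az": [0,0,0,0,0,0,0,0]}' | python3 -m pendant
echo '{"dx": [-0.78,-0.78,-0.78,-0.78,0,0,0],"dy": [0.32,0.32,0.32,0.32,0,0,0],"dz": [0,0,0,0,0,0,0],"ax": [0,0,0,0,0,0,0],"ay": [0,0,0,0,0,0,0],"az": [0,0,0,0,0,0,0]}' | python3 -m pendant
python3 -c "
from geo import *
go([601.6,-226.7,96])"
```

```text
time_s: 1.7
ee_pos: [375.7, 227.2, 213.8]
ee_rot: [-180.0, 0.0, 94.5]
force: [1.2, 0.8, -0.1]
gripper_width: 25.7
gripper_force: 0.0
time_s: 2.5
ee_pos: [527.8, -73.7, 213.6]
ee_rot: [-180.0, -0.0, 94.5]
force: [0.5, -0.5, 1.0]
gripper_width: 25.8
gripper_force: 0.0
time_s: 3.2
ee_pos: [603.0, -221.6, 213.6]
ee_rot: [-179.9, -0.1, 94.5]
force: [-0.2, 0.0, 0.1]
gripper_width: 25.9
gripper_force: 0.0
shift [ -5.1  -1.7 117.5] rot [-1.7994e+02 -6.0000e-02  9.4540e+01] pos [ 603.  -221.6  213.6] F [-0.2  0.   0.1] t 3.2
```

To row units: 20 mm is 0.4, 10 mm is 0.2.

```bash
echo '{"dx": [-0.1,0,0,0,0,0,0],"dy": [-0.04,0,0,0,0,0,0],"dz": [0.2,0.4,0.4,0.2,0.2,0.2,0],"ax": [0,0,0,0,0,0,0],"ay": [0,0,0,0,0,0,0],"az": [0,0,0,0,0,0,0]}' | python3 -m pendant 
python3 - <<'E'
from workcell import *
import cv2,numpy as np
a=grab_frame("top")[150:260,300:430];b=grab_frame("scene")[200:310,180:310]
cv2.imwrite("pics/g1.png",cv2.resize(np.hstack([a,b]),None,fx=3,fy=3,interpolation=cv2.INTER_CUBIC))
E
```

```text
time_s: 3.9
ee_pos: [601.4, -227.2, 132.6]
ee_rot: [-179.9, -0.1, 94.5]
force: [-0.1, 0.4, -0.0]
gripper_width: 26.0
gripper_force: 0.0
```

View pics/g1.png

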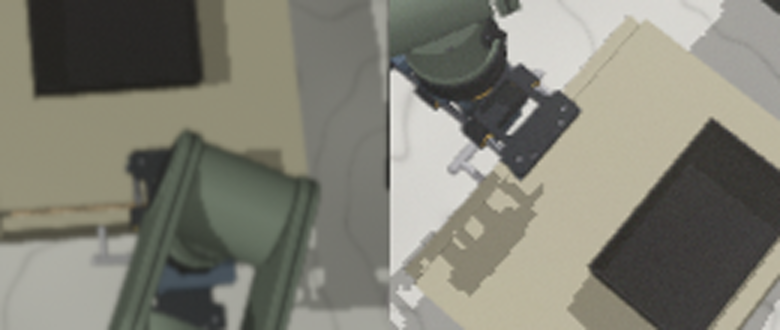

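The gripper sits over the middle of the bar, and the bar ends show on either side at (105,245) and (460,160). The fingers themselves are hidden. I'll lower slowly and pinch.

To row units: 8 mm is 0.16, 4 mm is 0.08.

```bash
echo '{"dx": [0,0,0,0,0,0,0],"dy": [0,0,0,0,0,0,0],"dz": [0.16,0.16,0.16,0.16,0.08,0,0],"ax": [0,0,0,0,0,0,0],"ay": [0,0,0,0,0,0,0],"az": [0,0,0,0,0,0,0]}' | python3 -m pendant
echo '{"dx": [0,0,0,0,0,0],"dy": [0,0,0,0,0,0],"dz": [0,0,0,0,0,0],"ax": [0,0,0,0,0,0],"ay": [0,0,0,0,0,0],"az": [0,0,0,0,0,0]}' | python3 -m pendant 0 15
```

```text
time_s: 4.7
ee_pos: [602.2, -227.7, 98.0]
ee_rot: [180.0, -0.0, 94.5]
force: [0.5, -0.3, 0.2]
gripper_width: 26.0
gripper_force: 0.0
time_s: 5.3
ee_pos: [602.1, -227.7, 98.3]
ee_rot: [180.0, 0.0, 94.5]
force: [-1.5, 0.4, 3.3]
gripper_width: 10.5
gripper_force: 15.0
```

To row units: -22 mm is -0.44, -20 mm is -0.4.

```bash
echo '{"dx": [0,0,0,0,0,0,0,0],"dy": [-0.2,-0.4,-0.44,-0.44,-0.44,-0.44,-0.44,-0.4],"dz": [0,0,0,0,0,0,0,0],"ax": [0,0,0,0,0,0,0,0],"ay": [0,0,0,0,0,0,0,0],"az": [0,0,0,0,0,0,0,0]}' | python3 -m pendant
echo '{"dx": [0,0,0,0,0,0,0],"dy": [-0.16,-0.1,-0.04,-0.04,-0.04,0,0],"dz": [0,0,0,0,0,0,0],"ax": [0,0,0,0,0,0,0],"ay": [0,0,0,0,0,0,0],"az": [0,0,0,0,0,0,0]}' | python3 -m pendant
python3 -c "
from geo import *
go([423.5,-240.6,98])"
```

```text
time_s: 6.1
ee_pos: [441.6, -240.4, 98.2]
ee_rot: [179.9, 0.0, 94.5]
force: [1.5, -0.1, 1.8]
gripper_width: 10.7
gripper_force: 15.0
time_s: 6.8
ee_pos: [424.1, -241.8, 98.2]
ee_rot: [180.0, 0.0, 94.5]
force: [0.3, 1.0, 6.3]
gripper_width: 10.6
gripper_force: 15.0
shift [ 1.2 -0.5  0.2] rot [1.7998e+02 1.0000e-02 9.4530e+01] pos [ 424.1 -241.8   98.2] F [0.3 1.  6.3] t 6.8
```

To row units: -2 mm is -0.04.

```bash
echo '{"dx": [0,0,0],"dy": [-0.04,-0.04,0],"dz": [0,0,0],"ax": [0,0,0],"ay": [0,0,0],"az": [0,0,0]}' | python3 -m pendant
echo '{"dx": [0,0,0,0],"dy": [-0.04,-0.04,0,0],"dz": [0,0,0,0],"ax": [0,0,0,0],"ay": [0,0,0,0],"az": [0,0,0,0]}' | python3 -m pendant
```

```text
time_s: 7.1
ee_pos: [424.1, -241.8, 98.3]
ee_rot: [179.5, 0.0, 94.4]
force: [12.4, 5.2, -1.0]
gripper_width: 10.4
gripper_force: 15.0
time_s: 7.5
ee_pos: [424.1, -241.9, 98.3]
ee_rot: [179.0, 0.1, 94.3]
force: [21.9, 8.2, -9.4]
gripper_width: 10.5
gripper_force: 15.0
```

To row units: 7 mm is 0.14.

```bash
echo '{"dx": [0,0,0,0,0],"dy": [0.14,0,0,0,0],"dz": [0,0,0,0,0],"ax": [0,0,0,0,0],"ay": [0,0,0,0,0],"az": [0,0,0,0,0]}' | python3 -m pendant 26
echo '{"dx": [0,0,0,0.8,0.9,0.9,0.9,0.9],"dy": [0,0,0,0,0,0,0,0],"dz": [-0.4,-0.7,-0.7,-0.4,0,0,0,0],"ax": [0,0,0,0,0,0,0,0],"ay": [0,0,0,0,0,0,0,0],"az": [0,0,0,0,0,0,0,0]}' | python3 -m pendant 0 10
echo '{"dx": [0.9,0.4,0,0],"dy": [0,0,0,0],"dz": [0,0,0,0],"ax": [0,0,0,0],"ay": [0,0,0,0],"az": [0,0,0,0]}' | python3 -m pendant
python3 - <<'E'
from workcell import *
import cv2,numpy as np
from geo import *
a0=grab_frame("top");b0=grab_frame("scene");cv2.imwrite("pics/t2.png",a0);cv2.imwrite("pics/s2.png",b0)
c=U(V,(-233,35,102))
o=[]
for n,i in(("top",a0),("scene",b0)):
    u,v=proj(n,c)[0].astype(int);print(n,u,v)
    x,y=u-48,v-48;print("origin",x,y);o.append(i[y:y+96,x:x+96])
cv2.imwrite("pics/p2.png",cv2.resize(np.hstack(o),None,fx=4,fy=4,interpolation=cv2.INTER_CUBIC))
E
```

```text
time_s: 8.0
ee_pos: [421.9, -241.8, 97.8]
ee_rot: [-180.0, -0.0, 94.5]
force: [-0.5, -0.8, -0.1]
gripper_width: 25.9
gripper_force: 0.0
time_s: 8.8
ee_pos: [404.5, -21.2, 208.1]
ee_rot: [180.0, 0.0, 94.4]
force: [0.7, -0.2, 0.6]
gripper_width: 0.5
gripper_force: 0.0
time_s: 9.2
ee_pos: [400.0, 42.0, 208.0]
ee_rot: [180.0, 0.0, 94.6]
force: [-0.5, -0.4, 0.0]
gripper_width: 0.8
gripper_force: 0.0
top 340 256
origin 292 208
scene 207 218
origin 159 170
```

View pics/p2.png

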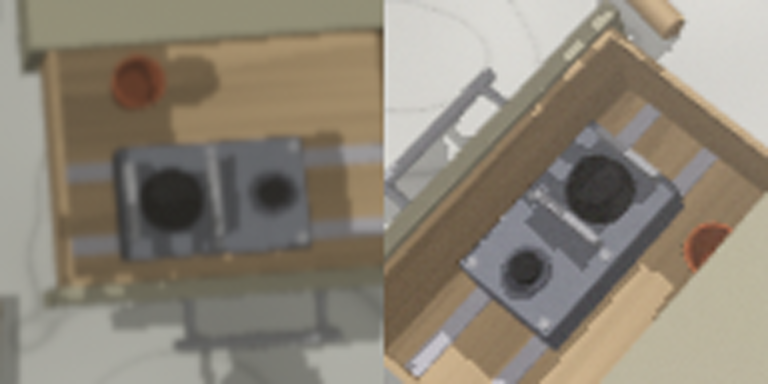

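The drawer is fully open. In the crop the plunger head is at (171,200) from the top camera and (600,189) from the scene camera, with the stop button to its right at (273,190). I'll triangulate the plunger.

```bash
python3 - <<'E'
from geo import *
a=back("top",(292+171.5/4-.5,208+200.5/4-.5),102);b=back("scene",(159+216.5/4-.5,170+189.5/4-.5),102)
print(a,b)
for p in(a,b):
    d=p[:2]-V[:2];c,s=np.cos(V[2]),np.sin(V[2]);print("unit",c*d[0]+s*d[1],-s*d[0]+c*d[1])
h=np.array([424.1,-241.8]);t=U(V,(-346.6,0,0))[0];print("handle pred",t)
go([*((a+b)/2)[:2],125])
E
```

```text
[ 531.01015658 -176.54374521  102.        ] [ 542.03732417 -182.22695244  102.        ]
unit -234.43238930837586 55.477295252439646
unit -223.88395296461658 48.948301432713706
handle pred [ 423.52962207 -240.63148099    0.        ]
shift [-230.6  118.8   83. ] rot [-1.7999e+02  2.0000e-02  9.4440e+01] pos [400.2  41.3 207.9] F [ 0.1  0.8 -0.2] t 9.3
```

To row units: -33 mm is -0.66, -32 mm is -0.64.

```bash
echo '{"dx": [-0.64,-0.64,-0.66,-0.66,-0.66,-0.64,-0.64,0],"dy": [0.32,0.32,0.34,0.34,0.34,0.32,0.32,0],"dz": [0,0,0,0,0,0,0,0],"ax": [0,0,0,0,0,0,0,0],"ay": [0,0,0,0,0,0,0,0],"az": [0,0,0,0,0,0,0,0]}' | python3 -m pendant
echo '{"dx": [0,0],"dy": [0,0],"dz": [0,0],"ax": [0,0],"ay": [0,0],"az": [0,0]}' | python3 -m pendant
python3 -c "
from geo import *
go([*U(V,(-232.4,53,0))[0][:2],112])"
```

```text
time_s: 10.1
ee_pos: [534.1, -180.1, 207.2]
ee_rot: [180.0, 0.1, 94.2]
force: [-0.1, 1.1, -0.0]
gripper_width: 0.3
gripper_force: 0.0
time_s: 10.3
ee_pos: [531.8, -175.0, 207.7]
ee_rot: [-179.9, -0.0, 94.5]
force: [-0.0, 0.0, 0.0]
gripper_width: 1.1
gripper_force: 0.0
shift [-4.   1.3 95.7] rot [-1.7994e+02 -4.0000e-02  9.4460e+01] pos [ 531.8 -175.   207.7] F [-0.  0.  0.] t 10.3
```

```bash
echo '{"dx": [-0.08,0,0,0,0,0,0],"dy": [0.02,0,0,0,0,0,0],"dz": [0.4,0.6,0.5,0.3,0.1,0,0],"ax": [0,0,0,0,0,0,0],"ay": [0,0,0,0,0,0,0],"az": [0,0,0,0,0,0,0]}' | python3 -m pendant
python3 - <<'E'
from workcell import *
import cv2,numpy as np
b=grab_frame("scene")[170:266,140:270]
cv2.imwrite("pics/p3.png",cv2.resize(b,None,fx=5,fy=5,interpolation=cv2.INTER_CUBIC))
E
```

```text
time_s: 11.0
ee_pos: [534.5, -178.7, 114.0]
ee_rot: [179.9, 0.0, 94.5]
force: [-0.4, 0.2, 1.0]
gripper_width: 0.6
gripper_force: 0.0
```

View pics/p3.png

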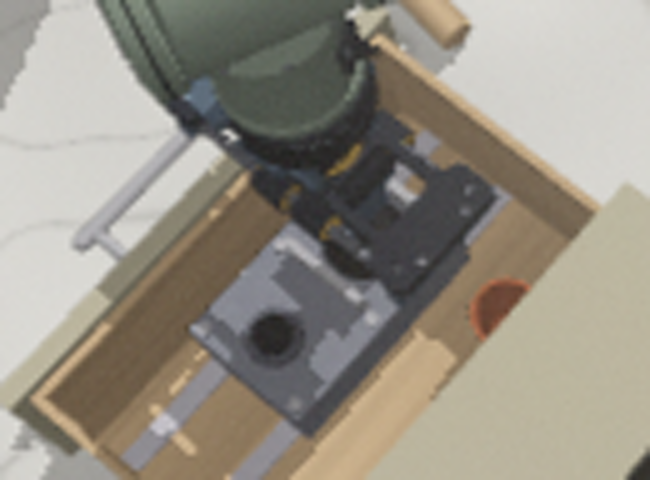

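The gripper is over the plunger, whose edge shows at about (345,262). It is clear of the guards and of the stop button at (272,335). I'll press in small steps, watching the force.

To row units: 4 mm is 0.08, 3 mm is 0.06.

```bash
echo '{"dx": [0,0,0,0,0],"dy": [0,0,0,0,0],"dz": [0.08,0.08,0.06,0,0],"ax": [0,0,0,0,0],"ay": [0,0,0,0,0],"az": [0,0,0,0,0]}' | python3 -m pendant
echo '{"dx": [0,0,0,0],"dy": [0,0,0,0],"dz": [0.04,0.04,0,0],"ax": [0,0,0,0],"ay": [0,0,0,0],"az": [0,0,0,0]}' | python3 -m pendant
```

```text
time_s: 11.55
ee_pos: [534.0, -178.9, 102.3]
ee_rot: [180.0, -0.0, 94.5]
force: [-0.1, 0.4, 3.1]
gripper_width: 0.2
gripper_force: 1.6
time_s: 11.95
ee_pos: [534.2, -178.9, 98.2]
ee_rot: [180.0, 0.0, 94.5]
force: [-0.7, 0.1, 5.0]
gripper_width: 0.3
gripper_force: 2.7
```

To row units: 2 mm is 0.04, 1.5 mm is 0.03.

```bash
echo '{"dx": [0,0,0,0,0],"dy": [0,0,0,0,0],"dz": [0.04,0.04,0.03,0,0],"ax": [0,0,0,0,0],"ay": [0,0,0,0,0],"az": [0,0,0,0,0]}' | python3 -m pendant
echo '{"dx": [0,0,0],"dy": [0,0,0],"dz": [0,0,0],"ax": [0,0,0],"ay": [0,0,0],"az": [0,0,0]}' | python3 -m pendant
python3 -c "
from workcell import *;import numpy as np
z=[];f=[]
for _ in range(6):
    grab_frame('scene');s=state();z.append(s['ee_pos'][2]);f.append(s['force'][2])
print(np.round(z,2),np.round(f,2))"
```

```text
time_s: 12.45
ee_pos: [534.4, -178.8, 93.1]
ee_rot: [179.9, 0.0, 94.5]
force: [-0.6, 1.8, 7.1]
gripper_width: 0.7
gripper_force: 3.7
time_s: 12.75
ee_pos: [534.4, -178.8, 93.1]
ee_rot: [179.9, 0.0, 94.5]
force: [-0.8, 1.3, 7.5]
gripper_width: 0.4
gripper_force: 3.7
[93.12 93.11 93.13 93.14 93.12 93.1 ] [7.08 7.19 6.92 6.73 8.03 6.83]
```

To row units: 1.3 mm is 0.026.

```bash
echo '{"dx": [0,0,0,0,0,0,0,0],"dy": [0,0,0,0,0,0,0,0],"dz": [0.026,0,0,0,0,0,0,0],"ax": [0,0,0,0,0,0,0,0],"ay": [0,0,0,0,0,0,0,0],"az": [0,0,0,0,0,0,0,0]}' | python3 -m pendant
python3 - <<'E'
from workcell import *;import numpy as np,cv2
z=[];f=[]
for _ in range(10):
    b=grab_frame('scene');s=state();z.append(s['ee_pos'][2]);f.append(s['force'][2])
print(np.round(z,2),np.round(f,2),np.mean(f))
a=grab_frame("top")[180:310,250:420]
cv2.imwrite("pics/p4.png",np.hstack([cv2.resize(a,(400,306)),cv2.resize(b[170:266,140:270],(400,306))]))
E
```

```text
time_s: 13.85
ee_pos: [534.5, -178.8, 91.9]
ee_rot: [179.9, 0.0, 94.5]
force: [-2.3, 1.6, 7.9]
gripper_width: 0.4
gripper_force: 3.9
[91.93 91.94 91.94 91.93 91.9  91.95 91.93 91.93 91.93 91.92] [8.37 7.67 7.09 8.2  7.24 7.75 7.56 7.54 7.77 7.76] 7.693371189702307
```

View pics/p4.png

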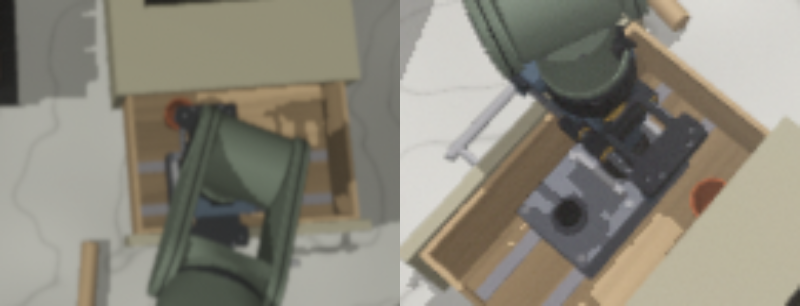

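The drawer is still fully out, and the fingertips are on the plunger at z 91.9 with about 7.7 N. The stop button at (567,212) in the right half is untouched. I'll hold for more than 3 s.

```bash
for i in 1 2 3 4 5; do echo '{"dx": [0,0,0,0,0,0,0,0],"dy": [0,0,0,0,0,0,0,0],"dz": [0,0,0,0,0,0,0,0],"ax": [0,0,0,0,0,0,0,0],"ay": [0,0,0,0,0,0,0,0],"az": [0,0,0,0,0,0,0,0]}' | python3 -m pendant | grep -E "time|pos|^force"; done
python3 -c "from workcell import *;print(job_done())"
```

```text
time_s: 15.2
ee_pos: [534.5, -178.8, 91.9]
force: [-1.1, 1.1, 7.6]
time_s: 16.0
ee_pos: [534.5, -178.8, 91.9]
force: [-0.1, 1.2, 7.9]
time_s: 16.8
ee_pos: [534.6, -178.8, 91.9]
force: [-1.9, 0.7, 7.7]
time_s: 17.6
ee_pos: [534.6, -178.8, 91.9]
force: [-0.6, 1.6, 7.4]
time_s: 18.4
ee_pos: [534.5, -178.8, 91.9]
force: [-1.3, 1.3, 7.5]
the job is handed in; nothing more can be done
None
```

I pulled the drawer out to its stop and pressed the plunger to about half travel (fingertips at z 91.9 mm, about 7.7 N). I held it there for over 5 s without touching the stop button, bottle or pots, and handed the job in at 18.4 s with the arm still holding; no verdict was returned.

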